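Sweep the clam shells into the bench bin and shut its lid

ROBOT

A 6-joint arm with a two-finger parallel gripper is mounted at the origin on the work surface. World frame = base frame: x ahead of the robot, y to its left, z up, the work surface at z = 0. Lengths are in mm, angles in rad, forces in N, time in s.
With the tool pointing down it reaches from about 275 to 1000 mm from the base axis. Payload 8.4 kg.
Tool frame: the origin (TCP) lies midway between the tips of the shut fingers; the grasp point (between the pads) lies 19 mm behind it; z points along the fingers, y is the line along which they close (so a half turn about z gives the same grasp; the last joint's range is limited). The gripper opens to 85 mm and grips with 20 to 120 N. Pads are 22 mm wide; open, the fingers measure 114 mm over their backs; the gripper's body (76 mm by 85 mm) begins 54 mm behind the grasp point. The pads swing forward as they close: fully open they stand 13 mm farther back than shut.
Start: joints at [-1.313, 0.353, 1.633, -0, 1.155, -0.002], TCP at [160.553, -604.029, 231.281] pointing down, gripper open.
Joint ranges: [-2.63, 2.63], [-0.92, 2.1], [0.06, 2.66], [-1.3, 4.44], [0, 2.69], [-3.02, 3.02]. Speed limits (rad/s): [2.22, 2.22, 2.79, 3.14, 3.14, 3.14].

INTERFACE

Orientations are given as [roll, pitch, yaw] about the fixed x, y, z axes, in that order (R = Rz(yaw) Ry(pitch) Rx(roll)).
In Python, from rig import r, cams gives the robot as it stands. The module is installed in compiled form; this text tells all that it offers.
- The arm moves only by the tool send_rows, never from a script. Its argument "targets" is one flat list of numbers, 7 for each row, row after row: the shift along the tool's x, y, z in m, then the turn, a rotation vector about the tool's x, y, z in rad, then the opening, from -1 (shut) to 1 (fully open). In form: [tx, ty, tz, wx, wy, wz, fingers, tx, ty, tz, wx, wy, wz, fingers, ...]. A call has 1 to 12 rows; each row is the pose to reach, as a shift and turn from the pose commanded when the call began, along the tool's axes at that moment; what a row does not reach only later rows make up. A row lasts 1/12 s, in which the tool goes at most 41.7 mm and 7.16 degrees, less where a joint would pass 70% of its speed; a pose out of reach is approached as far as the arm can. A call with a gripper value outside its range is refused whole. The fingers move at their own pace and stop on an object; "grip_force" is the grip in N (left out, the last holds). Time passes only in rows, so rows that repeat a pose let the fingers close. It gives the time, the measured TCP pose, the force, the opening and the grip force at its end, in the units of the state.
- r.sense(): the state, without advancing time (a new reading comes with each control period).
- cams.grab_frame(name): name is "scene" or "top" or "wrist"; returns a dict with "color" (400x640x3 uint8, blue, green, red), "fx", "fy", "cx", "cy" (pixels), "k1" (the pictures are not rectified: a ray, as slopes to the right and down, at radius r is drawn at 1 + k1 r^2 times it, then the intrinsics apply), "xyz" and "attitude" of the camera in the world. Camera axes: x right, y down, z forward; pixel columns grow to the right and rows downward; lengths in mm; the calibration is good to about 2 mm. A picture is of the moment at which its call begins. There is no depth.
- r.sign_off(): hands the job in; it is judged then, once.
The state is a dict: "clock": time; "qpos": joint angles; "qvel": joint speeds; "joint_efforts": joint torques, N m; "eef_pos": TCP position; "tcp_rot": TCP orientation; "contact_force": force on the tool from outside, world axes, zero at the start; "wrist_torque": the same for the moment, N m; "opening": opening from 0.0 (shut) to 1.0 (fully open); "grasp_force": force on a finger pad.
Only numpy, scipy, OpenCV 4.12 (cv2) and the standard library are available. Lean on these libraries where they do the work, as an engineer would, in place of code of your own. Each camera call takes 0.05 s, during which the arm holds its last target. There are 200 camera calls.

TASK

Sweep the four empty clam shells along the stone slab with your fingertips and over the edge into the open bin, keeping them down on the stone: do not pick any of them up. Then push the wooden bin lid over gently, without letting it slam, until it is fully shut. Leave the tumbler, the dish, the wooden paddle and the stacked food tiers where they are.

Things in the scene. Friction and masses are not known exactly. Their poses are not given: they have to be found in the camera images.
- slab: Grey stone slab, 600 (its x) x 900 (its y) x 30 mm, lying on the wooden bench (bench top z = 0, so the slab top is at z = 30 mm). It does not move in a run. Origin at the centre of its underside, z up. A bin with a 200 x 140 mm mouth is let into it towards its +y end; the shells lie on the stone on the -y side of the mouth.
- bin_mouth (a point): Centre of the bin's mouth, level with the slab top; axes as the slab's. The mouth is 200 mm along x and 140 mm along y, with a flush stainless rim, and the bin is 170 mm deep. The shells start within x -60 to +60 and y -315 to -125 mm of this point: swept along +y they drop over the near edge at y = -70. The lid's hinge line runs along x at y = +85.
- bin_lid (a joint): Angle (rad) of the pale wooden lid: 0 shut, flat over the mouth; 1.57 upright; 1.9 the limit. Starts open at 1.4 to 1.8, its outer face towards bin_mouth's +y. A stiff friction hinge (0.45 N m) keeps it wherever it is left: it never falls, and must be pushed all the way down (up to about 6 N near the free edge).
- lid_hinge (a point): Middle of the lid's hinge line, 4 mm above the slab top. Axes turn with the lid: x along the hinge, -y towards the free edge, z out of the outer face (up when shut). The lid is 230 mm along x, reaches 168 mm from the hinge line, and its wood lies from z = -3 to +13 mm, with two 10 mm battens on the bin side; the outer face is flat (17 mm above the slab when shut).
- lid_edge (a point): Middle of the lid's free edge, on its outer face, 168 mm from the hinge line; axes as lid_hinge.
- clam1: Empty clam shell, cream with brown growth rings, an oval dome about 46 x 41 mm and 16.5 mm high, widest 5 mm above the stone, 12 to 23 g, lying hollow side down on the slab. It slides, it does not roll. Origin at the centre of its underside, z up.
- clam2: Empty clam shell, cream with brown growth rings, an oval dome about 46 x 41 mm and 16.5 mm high, widest 5 mm above the stone, 12 to 23 g, lying hollow side down on the slab. It slides, it does not roll. Origin at the centre of its underside, z up.
- clam3: Empty clam shell, cream with brown growth rings, an oval dome about 46 x 41 mm and 16.5 mm high, widest 5 mm above the stone, 12 to 23 g, lying hollow side down on the slab. It slides, it does not roll. Origin at the centre of its underside, z up.
- clam4: Empty clam shell, cream with brown growth rings, an oval dome about 46 x 41 mm and 16.5 mm high, widest 5 mm above the stone, 12 to 23 g, lying hollow side down on the slab. It slides, it does not roll. Origin at the centre of its underside, z up.
- tumbler: Glass tumbler, 72 mm across the rim, 110 mm tall, standing empty on the slab. Origin at the centre of its underside.
- dish: Small blue ceramic dish, 100 mm across, 35 mm tall. Origin at the centre of its underside.
- paddle: Flat wooden turning paddle lying on the slab beyond the open lid (the lid stands between it and the bin), 307 mm long: a round handle 14 mm thick towards its -x and a 100 x 55 mm blade 7 mm thick from +50 to +150 mm along its x. Origin on the underside, in the middle of the length.
- tiers: Stack of three round plastic food tiers, orange, green and white from the bottom, clipped together with grey side clips and a wire carrying handle: 124 mm across the clips, 171 mm to the top of the handle. Origin at the centre of its underside.

How it is judged (in metres and radians):
On the way, in this order (a step that is already met when the one before it is completed fails the run):
1. all four clam shells are down in the bin (z of each of clam1, clam2, clam3, clam4 in the frame of bin_mouth below -0.06 m and x of clam1 in the frame of bin_mouth between -0.1 and 0.1 m and y of clam1 in the frame of bin_mouth between -0.07 and 0.07 m and x of clam2 in the frame of bin_mouth between -0.1 and 0.1 m and y of clam2 in the frame of bin_mouth between -0.07 and 0.07 m and x of clam3 in the frame of bin_mouth between -0.1 and 0.1 m and y of clam3 in the frame of bin_mouth between -0.07 and 0.07 m and x of clam4 in the frame of bin_mouth between -0.1 and 0.1 m and y of clam4 in the frame of bin_mouth between -0.07 and 0.07 m), for 0.2 s.
2. the bin lid is fully shut (value of joint bin_lid below 0.06 rad), for 0.2 s.
At the end, for the whole second after the job is handed in: All four shells lie in the bin, each shell's origin more than 60 mm below the slab top and inside the walls of the bin, and the lid is shut to within 0.06 rad (10 mm at its free edge) and at rest (all of step 1 and value of joint bin_lid below 0.06 rad and velocity of joint bin_lid between -0.05 and 0.05 rad/s); the robot touches nothing.
It fails at once if a shell is lifted more than 35 mm off the stone (z of any of clam1, clam2, clam3, clam4 in the frame of bin_mouth above 0.035 m).
It fails at once if the tumbler, dish, paddle or tier stack is moved more than 20 mm or tipped (distance of any of tumbler, dish, paddle, tiers from where it was at the start of the episode above 0.02 m or angle between any of tumbler, dish, paddle, tiers's own z axis and vertical above 0.25 rad).
It fails at once if the lid is slammed (closes faster than 2.5 rad/s) (velocity of joint bin_lid below -2.5 rad/s).
It also fails if it takes over 64 s, if anything falls off the work surface, if the arm or the gripper's body presses on something with over 40 N, if the wrist force passes 120 N, or if a joint passes its speed limit or range.

## Working session

There is one attempt and no reset: what is moved stays moved. The work goes in short steps, Python scripts to look and compute and a tool call to move; the robot and the scene stay as the last step left them, time stands still between calls to the robot, and variables do not carry over. Pictures are saved under pics/ and viewed, at most 10 in all, crops included, and the job is handed in when it is done.

Besides the shell and the picture viewer there is one more tool, called after "Call:" as name(argument=value, ...) on one line, values as JSON. send_rows: Moves the arm, as the interface text tells. Its arguments: {"type":"object","properties":{"targets":{"type":"array"},"grip_force":{"type":"number"}},"required":["targets"]}

```bash
mkdir -p pics
cat > h.py <<'E'
import numpy as np, cv2
from scipy.spatial.transform import Rotation as R
def rays(f,px):
    px=np.atleast_2d(np.array(px,float)); d=np.c_[(px[:,0]-f['cx'])/f['fx'],(px[:,1]-f['cy'])/f['fy']]
    u=d.copy()
    for _ in range(20): u=d/(1+f['k1']*(u**2).sum(1,keepdims=True))
    a=np.array(f['attitude'],float)
    M=a if a.shape==(3,3) else R.from_euler('xyz',a).as_matrix()
    return np.array(f['xyz'],float),np.c_[u,np.ones(len(u))]@M.T
def plane(f,px,z):
    o,d=rays(f,px); return o+d*((z-o[2])/d[:,2])[:,None]
E
python3 - <<'E'
from rig import r,cams
import cv2,numpy as np
s=r.sense();print(s)
ims=[]
for n in ("scene","top"):
    f=cams.grab_frame(n);cv2.imwrite(f"pics/{n}0.png",f["color"]);print(n,{k:v for k,v in f.items() if k!="color"})
E
```

```text
{'clock': 0.0, 'qpos': array([-1.31340185e+00,  3.53657833e-01,  1.63413195e+00,  1.27014440e-05,
        1.15521763e+00, -2.36145442e-03]), 'qvel': array([ 0.00052569,  0.00250804, -0.00025249,  0.0007777 , -0.00061212,
       -0.00060273]), 'joint_efforts': array([ 2.17216598e-04, -6.05267358e+01, -3.42068803e+01,  8.49433923e-05,
        9.08325543e-03, -7.90575712e-06]), 'eef_pos': array([ 160.43247517, -603.56005437,  230.55657705]), 'tcp_rot': array([-3.14017793e+00, -1.49539117e-05,  2.59750781e-01]), 'contact_force': array([-0.17024132, -0.62268918, -0.12958152]), 'wrist_torque': array([-0.01081527, -0.01356154, -0.01745162]), 'grasp_force': 0.0, 'opening': 0.9996943125826285}
scene {'fx': 465.26290716888593, 'fy': 465.26290716888593, 'cx': 312.9576832021288, 'cy': 191.79446891497093, 'k1': -0.0918746288632168, 'xyz': array([1277.86330655,  291.27433952, 1053.42282785]), 'attitude': array([-2.54179343e+00,  1.22162935e-03,  1.88397399e+00])}
top {'fx': 426.6964562318, 'fy': 426.6964562318, 'cx': 317.85894714971334, 'cy': 196.9581420225016, 'k1': 0.03700324700777006, 'xyz': array([445.65780128,  61.73380608, 960.866536  ]), 'attitude': array([-2.98271129,  0.01231072, -1.54825849])}
```

View pics/scene0.png

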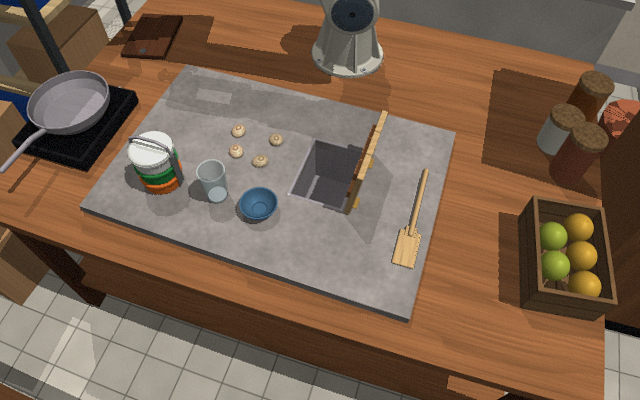

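View pics/top0.png

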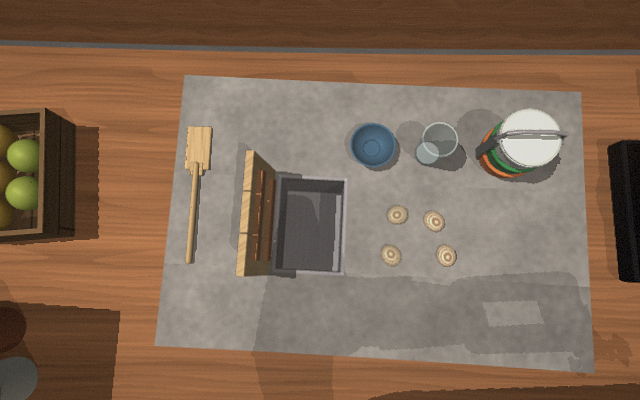

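Scene: shells lie at about (238,130), (276,139), (236,151) and (260,160), with the lid open at about (367,165). Top: shells at (397,214), (434,220), (391,255) and (446,256). The mouth corners are near (279,178), (346,178), (342,273) and (274,271), the lid lies along x≈245–270, and the dish is at (373,145).

Run:
```python
from rig import r,cams
from h import *
np.set_printoptions(precision=1,suppress=True)
P={}
for n,box in (("scene",(225,118,290,172)),("top",(375,195,470,275))):
    f=cams.grab_frame(n); im=f["color"].astype(int); x0,y0,x1,y1=box
    b,g,rr=im[y0:y1,x0:x1].transpose(2,0,1)
    m=((rr-b)>18).astype(np.uint8); m=cv2.morphologyEx(m,cv2.MORPH_CLOSE,np.ones((5,5)))
    c,_=cv2.findContours(m,0,2); c=[k for k in c if cv2.contourArea(k)>40]
    px=[]
    for k in c:
        M=cv2.moments(k); px.append((M['m10']/M['m00']+x0,M['m01']/M['m00']+y0))
    px=np.array(px); P[n]=(f,px); print(n,px.tolist(),[cv2.contourArea(k) for k in c],plane(f,px,36)[:,:2].tolist())
fs,ps=P["scene"];ft,pt=P["top"]
A=plane(fs,ps,36);B=plane(ft,pt,36)
from scipy.optimize import linear_sum_assignment as L
i,j=L(np.linalg.norm(A[:,None]-B[None],axis=2))
for a,b in zip(i,j):
    o1,d1=rays(fs,ps[a]);o2,d2=rays(ft,pt[b]); d1=d1[0];d2=d2[0]
    t=np.linalg.lstsq(np.c_[d1,-d2],o2-o1,rcond=None)[0]
    print("tri",(o1+d1*t[0]+o2+d2*t[1])/2, np.linalg.norm(o1+d1*t[0]-o2-d2*t[1]))
print("slab corners",plane(ft,[(185,75),(581,93),(594,372),(155,346)],30))
print("mouth top",plane(ft,[(279,178),(346,178),(342,273),(274,271)],30))
im=ft["color"]; crop=cv2.resize(im[130:290,220:480],None,fx=3,fy=3,interpolation=cv2.INTER_CUBIC); cv2.imwrite("pics/crop.png",crop)
c=cv2.resize(fs["color"][90:230,220:420],None,fx=3.5,fy=3.5,interpolation=cv2.INTER_CUBIC); cv2.imwrite("pics/crops.png",c)
```

```text
scene [[259.9282700421941, 160.22151898734177], [235.84599156118142, 150.39029535864978], [275.779827798278, 138.7490774907749], [238.2183908045977, 130.08275862068965]] [158.0, 158.0, 135.5, 145.0] [[560.4038984400697, -97.51564427065273], [548.3074856306905, -175.78979304904612], [473.2016947102038, -83.12307591175716], [475.36405235379254, -199.86834125511461]]
top [[423.1903966808338, 236.3482088646023]] [6588.0] [[512.4262735886181, -152.05395854957953]]
tri [ 519.7 -176.5   -1.6] 31.83880622390706
slab corners [[ 873.4  389.7   30. ]
 [ 842.9 -508.7   30. ]
 [ 248.2 -488.8   30. ]
 [ 273.3  408.6   30. ]]
mouth top [[635.5 164.   30. ]
 [638.5  15.   30. ]
 [430.5  21.1  30. ]
 [431.5 167.2  30. ]]
```

View pics/crop.png

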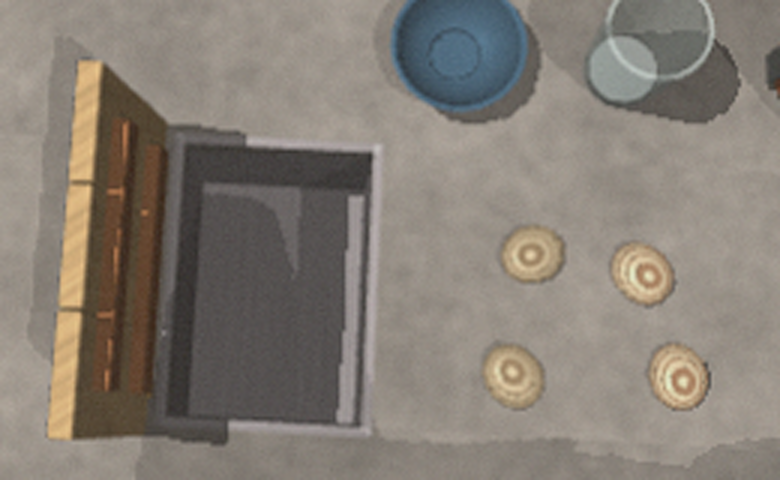

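View pics/crops.png

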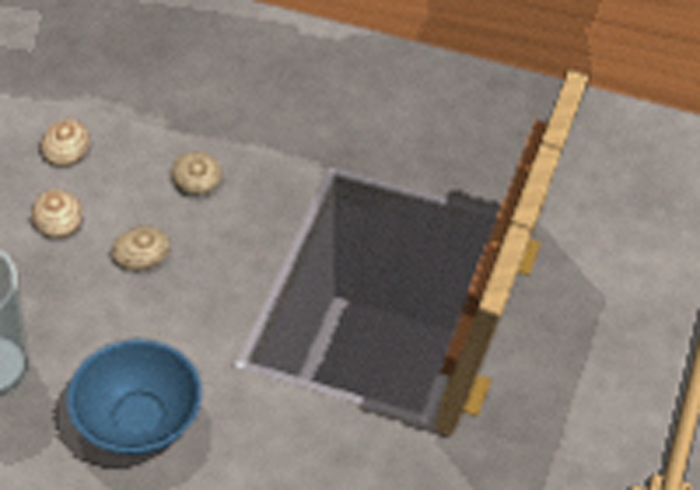

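The crops show mouth near-edge corners at top (345.3,180) and (342.3,273.3). Lid free-edge outer corners are top (246.7,150) / scene (362.3,180) and top (236.7,276) / scene (387.7,110.6). The four shells are clear in both views.

```bash
cat > m.py <<'E'
from rig import r,cams
from h import *
np.set_printoptions(precision=1,suppress=True)
fs=cams.grab_frame("scene");ft=cams.grab_frame("top")
def tri(a,b):
    o1,d1=rays(fs,a);o2,d2=rays(ft,b);d1=d1[0];d2=d2[0]
    t=np.linalg.lstsq(np.c_[d1,-d2],o2-o1,rcond=None)[0]
    p=o1+d1*t[0];q=o2+d2*t[1];return (p+q)/2,np.linalg.norm(p-q)
near=plane(ft,[(345.3,180),(342.3,273.3)],30); v=near[1]-near[0]; print("near edge",near,np.linalg.norm(v),np.arctan2(-v[1],-v[0]))
yaw=-.031; ex=np.array([np.cos(yaw),np.sin(yaw)]);ey=np.array([-ex[1],ex[0]])
c=near.mean(0)[:2]+70*ey; print("mouth centre",c)
f=lambda p:np.array([(p[:2]-c)@ex,(p[:2]-c)@ey,p[2]-30])
for n,a,b in (("s_hx_front",(259.9,160.2),(397.3,214.7)),("s_lx_front",(275.8,138.7),(391,255.3)),("s_hx_back",(235.8,150.4),(434.3,221)),("s_lx_back",(238.2,130.1),(446.7,255.7)),("lid hx",(362.3,180),(246.7,150)),("lid lx",(387.7,110.6),(236.7,276)),("mouth hx near",(288.5,194),(345.7,179)),("mouth lx near",(315.5,139.5),(342.5,274))):
    p,e=tri(a,b); print(n,p,e,"mouth frame",f(p))
E
python3 m.py
```

```text
near edge [[633.9  16.5  30. ]
 [429.9  20.4  30. ]] 204.0629872498093 -0.019439492781413208
mouth centre [534.1  88.4]
s_hx_front [558.5 -98.   33.5] 1.1241384718965974 mouth frame [  30.2 -185.6    3.5]
s_lx_front [470.6 -83.8  33. ] 0.8776438243354829 mouth frame [ -58.2 -174.1    3. ]
s_hx_back [ 546.4 -177.2   33.2] 0.01635233138159258 mouth frame [  20.6 -265.1    3.2]
s_lx_back [ 472.5 -201.9   32.3] 0.3595208220953279 mouth frame [ -52.6 -292.1    2.3]
lid hx [653.7 207.  194.7] 1.5026122967659372 mouth frame [115.9 122.2 164.7]
lid lx [424.  213.7 196.7] 0.1450032784810846 mouth frame [-114.   121.8  166.7]
mouth hx near [637.1  14.7  26.9] 1.5112515947592835 mouth frame [105.2 -70.5  -3.1]
mouth lx near [427.9  20.9  19.7] 2.9452753054288876 mouth frame [-104.1  -70.7  -10.3]
```

Call:
send_rows(targets=[0.422, -0.385, 0.13, 0, 0, -1.281, -0.4, 0.422, -0.385, 0.13, 0, 0, -1.281, -0.4, 0.422, -0.385, 0.13, 0, 0, -1.281, -0.4, 0.422, -0.385, 0.13, 0, 0, -1.281, -0.4, 0.422, -0.385, 0.13, 0, 0, -1.281, -0.4, 0.422, -0.385, 0.13, 0, 0, -1.281, -0.4, 0.422, -0.385, 0.13, 0, 0, -1.281, -0.4, 0.422, -0.385, 0.13, 0, 0, -1.281, -0.4, 0.422, -0.385, 0.13, 0, 0, -1.281, -0.4, 0.422, -0.385, 0.13, 0, 0, -1.281, -0.4, 0.422, -0.385, 0.13, 0, 0, -1.281, -0.4, 0.422, -0.385, 0.13, 0, 0, -1.281, -0.4])

```text
clock: 1.3
eef_pos: [425.1, -192.2, 120.2]
tcp_rot: [3.141, 0.0, 1.543]
contact_force: [0.9, -0.4, -0.2]
opening: 0.299
grasp_force: 0.0
```

Call:
send_rows(targets=[0.035, 0.021, 0.01, 0, 0, 0, -0.4, 0.06, 0.037, 0.018, 0, 0, 0, -0.4, 0.06, 0.037, 0.018, 0, 0, 0, -0.4, 0.06, 0.037, 0.018, 0, 0, 0, -0.4])

```text
clock: 1.63
eef_pos: [463.4, -133.7, 101.9]
tcp_rot: [-3.141, -0.0, 1.544]
contact_force: [-0.3, -0.3, -0.2]
opening: 0.303
grasp_force: 0.0
```

```bash
cat > st.py <<'E'
from m import *
s=r.sense();p=s['eef_pos'];print(s['clock'],p,"MOUTH y,x,z",f(p)[[1,0,2]],s['tcp_rot'].round(4),s['contact_force'],s['opening'])
E
sed -i '/^near=/,$d' m.py
cat >> m.py <<'E'
yaw=-.031; ex=np.array([np.cos(yaw),np.sin(yaw)]);ey=np.array([-ex[1],ex[0]]);c=np.array([534.1,88.4])
f=lambda p:np.array([(p[:2]-c)@ex,(p[:2]-c)@ey,p[2]-30])
E
python3 st.py
python3 - <<'E'
from rig import cams;import cv2
cv2.imwrite("pics/w1.png",cams.grab_frame("wrist")["color"])
E
```

```text
1.7333 [ 462.7 -135.3  102.4] MOUTH y,x,z [-225.8  -64.4   72.4] [-3.1  0.   1.5] [0.4 0.7 0.1] 0.3006692893761088
```

View pics/w1.png

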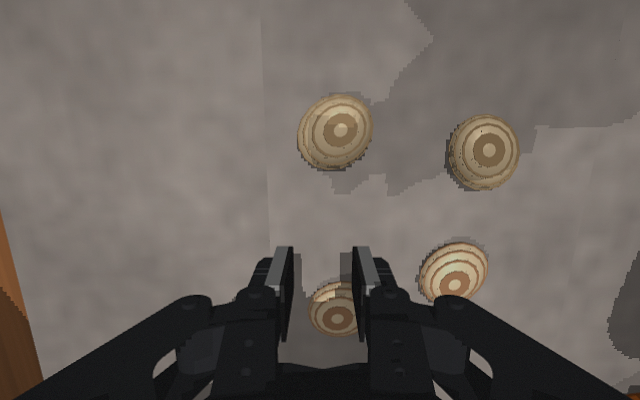

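The wrist picture shows shell B ahead of the fingers at (335,132), A at (485,150), C at (453,275) and D at (335,305). The fingertips sit around (285–360,255). The line-up is right, about 6 mm short in x.

Call:
send_rows(targets=[0.011, 0.006, 0.02, 0, 0, 0, -0.4, 0.011, 0.006, 0.045, 0, 0, 0, -0.4, 0.011, 0.006, 0.06, 0, 0, 0, -0.4, 0.011, 0.006, 0.067, 0, 0, 0, -0.4, 0.011, 0.006, 0.067, 0, 0, 0, -0.4])

```text
clock: 2.2
eef_pos: [468.0, -125.0, 34.4]
tcp_rot: [-3.139, -0.0, 1.539]
contact_force: [-0.6, 0.5, -0.3]
opening: 0.298
grasp_force: 0.0
```

```bash
python3 st.py
```

```text
2.3 [ 469.4 -125.    35.9] MOUTH y,x,z [-215.3  -58.1    5.9] [3.1 0.  1.5] [ 0.7 -0.3  0.4] 0.29957325706144056
```

Call:
send_rows(targets=[0, 0, 0.003, 0, 0, 0, -0.4, 0, 0, 0.003, 0, 0, 0, -0.4, 0, 0, 0.005, 0, 0, 0, -0.4, 0, 0, 0.005, 0, 0, 0, -0.4])

```text
clock: 2.63
eef_pos: [469.5, -124.3, 30.6]
tcp_rot: [3.141, 0.0, 1.541]
contact_force: [1.6, 0.8, 0.1]
opening: 0.3
grasp_force: 0.0
```

```bash
python3 st.py
```

```text
2.7333 [ 469.4 -124.2   30.5] MOUTH y,x,z [-214.5  -58.     0.5] [3.1 0.  1.5] [0.4 0.4 0.3] 0.2975024104429355
```

Call:
send_rows(targets=[0.006, 0, 0, 0, 0, 0, -0.4, 0.014, 0, 0, 0, 0, 0, -0.4, 0.026, 0, 0, 0, 0, 0, -0.4, 0.04, 0, 0, 0, 0, 0, -0.4, 0.055, 0, 0, 0, 0, 0, -0.4, 0.07, 0.001, 0, 0, 0, 0, -0.4, 0.085, 0.002, 0, 0, 0, 0, -0.4, 0.1, 0.003, 0, 0, 0, 0, -0.4, 0.116, 0.004, 0, 0, 0, 0, -0.4, 0.132, 0.005, 0, 0, 0, 0, -0.4, 0.15, 0.006, 0, 0, 0, 0, -0.4, 0.168, 0.007, 0, 0, 0, 0, -0.4])

```text
clock: 3.73
eef_pos: [481.0, 45.3, 30.3]
tcp_rot: [-3.141, -0.0, 1.541]
contact_force: [0.4, -0.5, -0.0]
opening: 0.303
grasp_force: 0.0
```

```bash
python3 st.py
python3 - <<'E'
from rig import cams;import cv2
im=cams.grab_frame("top")["color"]
cv2.imwrite("pics/t1.png",im[130:290,220:480])
a=cams.grab_frame("wrist")["color"];b=cams.grab_frame("scene")["color"][90:230,200:420]
b=cv2.resize(b,None,fx=1.8,fy=1.8)
import numpy as np
o=np.zeros((560,640,3),np.uint8);o[:300,:480]=cv2.resize(a,(480,300));o[300:552,:396]=b;o[300:460,396:640]=im[130:290,230:474];cv2.imwrite("pics/t2.png",o)
E
```

```text
3.8333 [481.4  46.2  30.4] MOUTH y,x,z [-43.8 -51.4   0.4] [ 3.1 -0.   1.5] [-0.2 -0.1  0.6] 0.2999883685884515
```

View pics/t2.png

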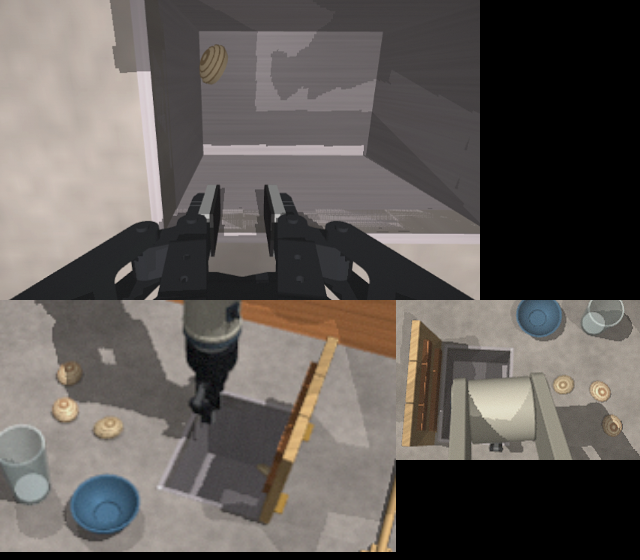

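The composite shows shell B on the bin floor at the far left, at (212,62) in the wrist view. The other three shells, the dish and the tumbler are undisturbed. Next is shell A.

Call:
send_rows(targets=[0, 0, -0.03, 0, 0, 0, -0.4, -0.02, 0.01, -0.055, 0, 0, 0, -0.4, -0.055, 0.025, -0.055, 0, 0, 0, -0.4, -0.09, 0.045, -0.055, 0, 0, 0, -0.4, -0.125, 0.06, -0.055, 0, 0, 0, -0.4, -0.16, 0.075, -0.055, 0, 0, 0, -0.4, -0.178, 0.0815, -0.055, 0, 0, 0, -0.4, -0.178, 0.0815, -0.055, 0, 0, 0, -0.4, -0.178, 0.0815, -0.035, 0, 0, 0, -0.4, -0.178, 0.0815, -0.015, 0, 0, 0, -0.4, -0.178, 0.0815, 0, 0, 0, 0, -0.4, -0.178, 0.0815, 0, 0, 0, 0, -0.4])

```text
clock: 4.98
eef_pos: [556.3, -136.9, 30.3]
tcp_rot: [-3.14, -0.0, 1.54]
contact_force: [-0.3, 1.1, 0.6]
opening: 0.297
grasp_force: 0.0
```

```bash
python3 st.py
```

```text
5.0833 [ 556.6 -136.7   30.2] MOUTH y,x,z [-224.3   29.4    0.2] [-3.1 -0.   1.5] [-0.4  0.2  0.5] 0.29727724528149757
```

Call:
send_rows(targets=[0.007, 0, 0, 0, 0, 0, -0.4, 0.017, 0, 0, 0, 0, 0, -0.4, 0.03, 0, 0, 0, 0, 0, -0.4, 0.045, 0, 0, 0, 0, 0, -0.4, 0.061, 0, 0, 0, 0, 0, -0.4, 0.077, 0, 0, 0, 0, 0, -0.4, 0.093, 0, 0, 0, 0, 0, -0.4, 0.109, 0, 0, 0, 0, 0, -0.4, 0.125, 0, 0, 0, 0, 0, -0.4, 0.142, 0, 0, 0, 0, 0, -0.4, 0.16, 0, 0, 0, 0, 0, -0.4, 0.178, 0, 0, 0, 0, 0, -0.4])

```text
clock: 6.08
eef_pos: [562.2, 43.2, 30.3]
tcp_rot: [-3.141, -0.0, 1.541]
contact_force: [0.1, -0.0, 0.2]
opening: 0.296
grasp_force: 0.0
```

```bash
python3 st.py
```

```text
6.1833 [562.4  44.2  30.3] MOUTH y,x,z [-43.3  29.7   0.3] [-3.1 -0.   1.5] [-0.4  0.1  0.1] 0.2989118884251273
```

Call:
send_rows(targets=[0, 0, -0.03, 0, 0, 0, -0.4, -0.02, 0, -0.055, 0, 0, 0, -0.4, -0.057, -0.002, -0.055, 0, 0, 0, -0.4, -0.095, -0.005, -0.055, 0, 0, 0, -0.4, -0.133, -0.007, -0.055, 0, 0, 0, -0.4, -0.17, -0.009, -0.055, 0, 0, 0, -0.4, -0.208, -0.009, -0.055, 0, 0, 0, -0.4, -0.245, -0.009, -0.055, 0, 0, 0, -0.4, -0.262, -0.009, -0.055, 0, 0, 0, -0.4, -0.262, -0.009, -0.03, 0, 0, 0, -0.4, -0.262, -0.009, -0.01, 0, 0, 0, -0.4, -0.262, -0.009, 0, 0, 0, 0, -0.4])

```text
clock: 7.18
eef_pos: [544.8, -220.7, 29.3]
tcp_rot: [-3.14, -0.001, 1.54]
contact_force: [-33.4, 11.1, 139.4]
opening: 0.303
grasp_force: 69.4
```

Call:
send_rows(targets=[0.007, 0, 0, 0, 0, 0, -0.4, 0.017, 0, 0, 0, 0, 0, -0.4, 0.03, 0, 0, 0, 0, 0, -0.4, 0.045, 0, 0, 0, 0, 0, -0.4, 0.061, 0, 0, 0, 0, 0, -0.4, 0.077, 0, 0, 0, 0, 0, -0.4, 0.093, 0, 0, 0, 0, 0, -0.4, 0.109, 0, 0, 0, 0, 0, -0.4, 0.125, 0, 0, 0, 0, 0, -0.4, 0.142, 0, 0, 0, 0, 0, -0.4, 0.158, 0, 0, 0, 0, 0, -0.4, 0.174, 0, 0, 0, 0, 0, -0.4])

```text
clock: 8.18
eef_pos: [550.7, -44.5, 30.4]
tcp_rot: [-3.141, -0.0, 1.542]
contact_force: [1.0, 0.2, 0.1]
opening: 0.299
grasp_force: 0.0
```

Call:
send_rows(targets=[0.017, 0, 0, 0, 0, 0, -0.4, 0.034, 0, 0, 0, 0, 0, -0.4, 0.051, 0, 0, 0, 0, 0, -0.4, 0.068, 0, 0, 0, 0, 0, -0.4, 0.083, 0, 0, 0, 0, 0, -0.4, 0.088, 0, 0, 0, 0, 0, -0.4])

```text
clock: 8.68
eef_pos: [553.3, 44.2, 30.4]
tcp_rot: [-3.142, -0.0, 1.543]
contact_force: [0.3, -0.6, 0.3]
opening: 0.302
grasp_force: 0.0
```

```bash
python3 st.py
python3 - <<'E'
from rig import cams;import cv2
a=cams.grab_frame("wrist")["color"];b=cams.grab_frame("scene")["color"][90:230,200:420]
import numpy as np
o=np.zeros((560,640,3),np.uint8);o[:300,:480]=cv2.resize(a,(480,300));o[300:552,:396]=cv2.resize(b,None,fx=1.8,fy=1.8);cv2.imwrite("pics/t3.png",o)
E
```

```text
8.7833 [553.5  42.8  30.4] MOUTH y,x,z [-45.   20.8   0.4] [-3.1 -0.   1.5] [ 0.2  0.  -0.2] 0.3062716218040979
```

View pics/t3.png

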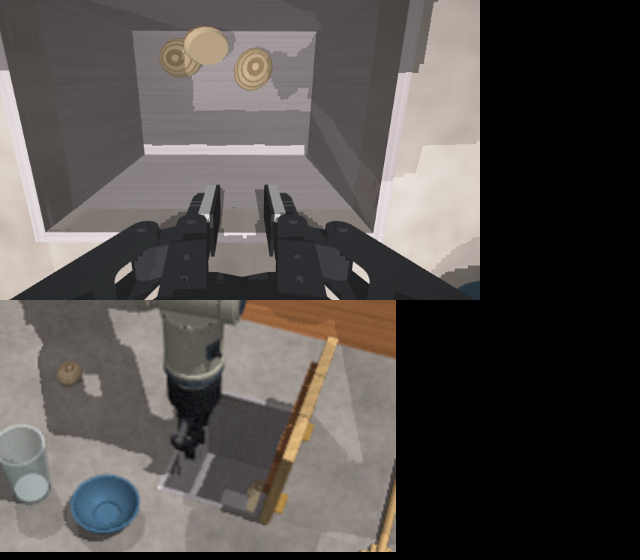

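The wrist view shows three shells in the bin, at (180,58), (206,45) and (253,68). D is still on the slab at (68,372) in the scene part. The descent beside C bumped the stone and read 139 N in z, over the 120 N wrist limit. For D I'll descend more slowly and stop higher.

Call:
send_rows(targets=[0, 0, -0.03, 0, 0, 0, -0.4, -0.02, -0.005, -0.055, 0, 0, 0, -0.4, -0.055, -0.015, -0.055, 0, 0, 0, -0.4, -0.09, -0.025, -0.055, 0, 0, 0, -0.4, -0.125, -0.035, -0.055, 0, 0, 0, -0.4, -0.16, -0.045, -0.055, 0, 0, 0, -0.4, -0.195, -0.055, -0.055, 0, 0, 0, -0.4, -0.23, -0.065, -0.055, 0, 0, 0, -0.4, -0.265, -0.073, -0.055, 0, 0, 0, -0.4, -0.287, -0.073, -0.05, 0, 0, 0, -0.4, -0.287, -0.073, -0.04, 0, 0, 0, -0.4, -0.287, -0.073, -0.03, 0, 0, 0, -0.4])

```text
clock: 9.88
eef_pos: [471.8, -245.1, 60.1]
tcp_rot: [3.141, 0.0, 1.537]
contact_force: [0.8, 0.2, -0.6]
opening: 0.301
grasp_force: 0.0
```

Call:
send_rows(targets=[0, 0, 0.008, 0, 0, 0, -0.4, 0, 0, 0.015, 0, 0, 0, -0.4, 0, 0, 0.02, 0, 0, 0, -0.4, 0, 0, 0.024, 0, 0, 0, -0.4, 0, 0, 0.027, 0, 0, 0, -0.4, 0, 0, 0.0285, 0, 0, 0, -0.4, 0, 0, 0.0285, 0, 0, 0, -0.4])

```text
clock: 10.47
eef_pos: [472.4, -243.1, 31.7]
tcp_rot: [-3.141, -0.0, 1.541]
contact_force: [-0.2, 0.7, 0.4]
opening: 0.3
grasp_force: 0.0
```

```bash
python3 st.py
```

```text
10.5667 [ 472.5 -243.3   32. ] MOUTH y,x,z [-333.5  -51.3    2. ] [3.1 0.  1.5] [ 0.4 -0.8  0.1] 0.2983298291564511
```

Call:
send_rows(targets=[0.006, 0, 0, 0, 0, 0, -0.4, 0.015, 0, 0, 0, 0, 0, -0.4, 0.027, 0, 0, 0, 0, 0, -0.4, 0.041, 0, 0, 0, 0, 0, -0.4, 0.056, 0, 0, 0, 0, 0, -0.4, 0.071, 0, 0, 0, 0, 0, -0.4, 0.086, 0, 0, 0, 0, 0, -0.4, 0.101, 0, 0, 0, 0, 0, -0.4, 0.116, 0, 0, 0, 0, 0, -0.4, 0.131, 0, 0, 0, 0, 0, -0.4, 0.146, 0, 0, 0, 0, 0, -0.4, 0.161, 0, 0, 0, 0, 0, -0.4])

```text
clock: 11.57
eef_pos: [476.7, -80.7, 32.0]
tcp_rot: [3.142, -0.0, 1.541]
contact_force: [0.6, -0.2, 0.8]
opening: 0.303
grasp_force: 0.1
```

Call:
send_rows(targets=[0.015, 0, 0, 0, 0, 0, -0.4, 0.03, 0, 0, 0, 0, 0, -0.4, 0.045, 0, 0, 0, 0, 0, -0.4, 0.06, 0, 0, 0, 0, 0, -0.4, 0.075, 0, 0, 0, 0, 0, -0.4, 0.09, 0, 0, 0, 0, 0, -0.4, 0.105, 0, 0, 0, 0, 0, -0.4, 0.118, 0, 0, 0, 0, 0, -0.4, 0.128, 0, 0, 0, 0, 0, -0.4, 0.128, 0, 0, 0, 0, 0, -0.4])

```text
clock: 12.4
eef_pos: [480.6, 47.4, 32.0]
tcp_rot: [3.141, -0.0, 1.543]
contact_force: [0.2, 0.0, 0.8]
opening: 0.299
grasp_force: 0.0
```

```bash
python3 st.py
python3 - <<'E'
from rig import cams;import cv2
a=cams.grab_frame("wrist")["color"];b=cams.grab_frame("scene")["color"][90:230,200:420]
import numpy as np
o=np.zeros((560,640,3),np.uint8);o[:300,:480]=cv2.resize(a,(480,300));o[300:552,:396]=cv2.resize(b,None,fx=1.8,fy=1.8);cv2.imwrite("pics/t4.png",o)
E
```

```text
12.5 [480.6  45.9  31.9] MOUTH y,x,z [-44.1 -52.1   1.9] [-3.1  0.   1.5] [1.  0.2 0.2] 0.3000034656656696
```

View pics/t4.png

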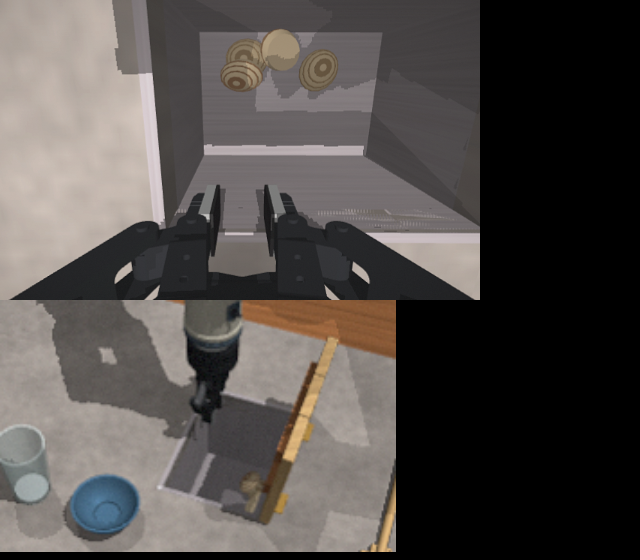

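All four shells are on the bin floor, at (245,55), (280,48), (241,77) and (318,68) in the wrist view, and the slab is clear. Next I go up and over, behind the lid.

Call:
send_rows(targets=[0, 0, -0.03, 0, 0, 0, -1, 0, 0, -0.065, 0, 0, 0, -1, 0, 0.005, -0.1, 0, 0, 0, -1, 0, 0.01, -0.135, 0, 0, 0, -1, 0, 0.015, -0.17, 0, 0, 0, -1, 0, 0.02, -0.205, 0, 0, 0, -1, 0, 0.025, -0.235, 0, 0, 0, -1, 0, 0.025, -0.235, 0, 0, 0, -1])

```text
clock: 13.27
eef_pos: [509.7, 44.2, 273.1]
tcp_rot: [3.132, -0.001, 1.54]
contact_force: [1.0, -0.2, -0.8]
opening: -0.004
grasp_force: 0.0
```

Call:
send_rows(targets=[0.03, 0.003, 0, 0, 0, 0, -1, 0.065, 0.007, 0, 0, 0, 0, -1, 0.1, 0.012, 0, 0, 0, 0, -1, 0.135, 0.017, 0, 0, 0, 0, -1, 0.17, 0.022, 0, 0, 0, 0, -1, 0.205, 0.027, 0, 0, 0, 0, -1, 0.235, 0.027, 0, 0, 0, 0, -1, 0.235, 0.027, 0, 0, 0, 0, -1, 0.235, 0.027, 0, 0, 0, 0, -1])

```text
clock: 14.02
eef_pos: [539.6, 279.2, 265.8]
tcp_rot: [-3.14, 0.001, 1.542]
contact_force: [0.1, -0.2, -0.3]
opening: -0.001
grasp_force: 0.0
```

```bash
python3 st.py
```

```text
14.1167 [539.7 277.5 266.2] MOUTH y,x,z [189.2  -0.3 236.2] [-3.1  0.   1.5] [-0.2 -1.3  0.3] -0.00018078203662672004
```

Call:
send_rows(targets=[0, 0, 0.03, 0, 0, 0, -1, 0, 0, 0.06, 0, 0, 0, -1, 0, 0, 0.09, 0, 0, 0, -1, 0, 0, 0.102, 0, 0, 0, -1, -0.01, 0, 0.102, 0, 0, 0, -1, -0.02, 0, 0.102, 0, 0, 0, -1, -0.03, 0, 0.102, 0, 0, 0, -1, -0.039, 0, 0.102, 0, 0, 0, -1, -0.039, 0, 0.102, 0, 0, 0, -1])

```text
clock: 14.87
eef_pos: [539.5, 237.9, 166.5]
tcp_rot: [3.14, -0.0, 1.539]
contact_force: [0.2, -0.7, 0.5]
opening: 0.002
grasp_force: 0.0
```

```bash
python3 st.py
```

```text
14.9667 [539.4 239.4 166.1] MOUTH y,x,z [151.1   0.7 136.1] [ 3.1 -0.   1.5] [ 0.2 -0.2  0.5] 0.005073309301828319
```

Call:
send_rows(targets=[-0.007, 0, 0, 0, 0, 0, -1, -0.014, 0, 0, 0, 0, 0, -1, -0.021, 0, 0, 0, 0, 0, -1, -0.028, 0, 0, 0, 0, 0, -1, -0.035, 0, 0.001, 0, 0, 0, -1, -0.042, 0, 0.001, 0, 0, 0, -1, -0.05, 0, 0.001, 0, 0, 0, -1, -0.058, 0, 0.001, 0, 0, 0, -1, -0.068, 0, 0.002, 0, 0, 0, -1, -0.077, 0, 0.003, 0, 0, 0, -1, -0.087, 0, 0.005, 0, 0, 0, -1, -0.096, 0, 0.008, 0, 0, 0, -1])

```text
clock: 15.97
eef_pos: [535.8, 142.6, 156.6]
tcp_rot: [3.142, 0.0, 1.541]
contact_force: [0.8, 2.8, 2.2]
opening: 0.001
grasp_force: 1.5
```

```bash
python3 st.py
```

```text
16.0667 [535.1 141.9 156. ] MOUTH y,x,z [ 53.5  -0.6 126. ] [-3.1  0.   1.5] [ 0.8 -0.4 -0.9] -0.003233284149474672
```

Call:
send_rows(targets=[-0.009, 0, 0.003, 0, 0, 0, -1, -0.018, 0, 0.007, 0, 0, 0, -1, -0.0265, 0, 0.012, 0, 0, 0, -1, -0.0345, 0, 0.017, 0, 0, 0, -1, -0.042, 0, 0.023, 0, 0, 0, -1, -0.0495, 0, 0.03, 0, 0, 0, -1, -0.056, 0, 0.037, 0, 0, 0, -1, -0.0625, 0, 0.0445, 0, 0, 0, -1, -0.068, 0, 0.0525, 0, 0, 0, -1, -0.073, 0, 0.061, 0, 0, 0, -1, -0.0775, 0, 0.07, 0, 0, 0, -1, -0.081, 0, 0.079, 0, 0, 0, -1])

```text
clock: 17.07
eef_pos: [533.4, 62.3, 76.8]
tcp_rot: [-3.142, 0.0, 1.541]
contact_force: [-1.2, -1.0, 2.0]
opening: 0.002
grasp_force: 0.8
```

```bash
python3 st.py
```

```text
17.1667 [532.3  62.3  76. ] MOUTH y,x,z [-26.2  -0.9  46. ] [-3.1  0.   1.5] [-0.4 -0.   0.2] -0.004948789207713355
```

Call:
send_rows(targets=[-0.003, 0, 0.007, 0, 0, 0, -1, -0.005, 0, 0.013, 0, 0, 0, -1, -0.006, 0, 0.018, 0, 0, 0, -1, -0.007, 0, 0.022, 0, 0, 0, -1, -0.007, 0, 0.025, 0, 0, 0, -1, -0.007, 0, 0.027, 0, 0, 0, -1, -0.007, 0, 0.028, 0, 0, 0, -1, -0.007, 0, 0.0285, 0, 0, 0, -1, -0.007, 0, 0.0285, 0, 0, 0, -1])

```text
clock: 17.92
eef_pos: [533.1, 55.9, 49.3]
tcp_rot: [-3.141, 0.0, 1.541]
contact_force: [0.6, 0.4, -0.1]
opening: 0.003
grasp_force: 0.0
```

```bash
python3 st.py
```

```text
18.0167 [533.2  56.   49.4] MOUTH y,x,z [-32.4   0.1  19.4] [-3.1 -0.   1.5] [ 0.3 -0.5  1. ] -0.00091907030964177
```

Call:
send_rows(targets=[0, 0, 0.0006, 0, 0, 0, -1, 0, 0, 0.0012, 0, 0, 0, -1, 0, 0, 0.0018, 0, 0, 0, -1, 0, 0, 0.002, 0, 0, 0, -1, 0, 0, 0.002, 0, 0, 0, -1])

```text
clock: 18.43
eef_pos: [533.3, 55.9, 47.3]
tcp_rot: [3.142, 0.0, 1.541]
contact_force: [-1.0, -0.7, 1.0]
opening: 0.0
grasp_force: 0.2
```

Call:
send_rows(targets=[0, 0, -0.01, 0, 0, 0, -1, 0, 0, -0.03, 0, 0, 0, -1, 0, 0, -0.06, 0, 0, 0, -1, 0, 0, -0.095, 0, 0, 0, -1, -0.02, -0.02, -0.13, 0, 0, 0, -1, -0.05, -0.05, -0.16, 0, 0, 0, -1, -0.085, -0.07, -0.16, 0, 0, 0, -1, -0.12, -0.09, -0.16, 0, 0, 0, -1, -0.155, -0.11, -0.16, 0, 0, 0, -1, -0.19, -0.13, -0.16, 0, 0, 0, -1, -0.22, -0.14, -0.16, 0, 0, 0, -1, -0.22, -0.14, -0.16, 0, 0, 0, -1])

```text
clock: 19.43
eef_pos: [384.3, -164.2, 208.2]
tcp_rot: [3.141, 0.002, 1.537]
contact_force: [1.1, 1.0, 0.2]
opening: -0.0
grasp_force: 0.0
```

```bash
python3 st.py
python3 - <<'E'
from rig import cams;import cv2
import numpy as np
b=cams.grab_frame("scene")["color"][90:240,200:450];t=cams.grab_frame("top")["color"][60:300,150:400]
o=np.zeros((600,500,3),np.uint8);o[:300,:500]=cv2.resize(b,None,fx=2,fy=2);o[300:540,:250]=t;cv2.imwrite("pics/t5.png",o)
E
```

```text
19.5333 [ 386.2 -160.9  208. ] MOUTH y,x,z [-253.8 -140.1  178. ] [3.1 0.  1.5] [ 0.5 -0.  -0.6] 0.00019957075314898417
```

View pics/t5.png

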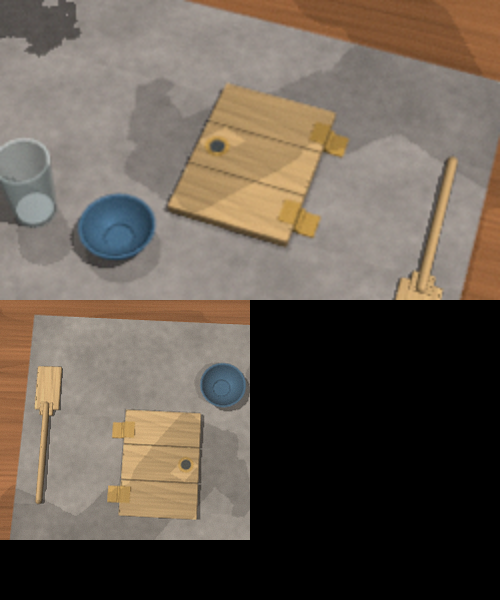

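The lid lies flat over the mouth, with its top at (170–335, 85–240), and the dish, tumbler and paddle are in place. The last fingertip height was 17.3 mm above the slab, against 17 mm when shut.

```bash
python3 -c "
from rig import r
print(r.sign_off())"
```

```text
the job is handed in; nothing more can be done
None
```

All four shells were swept into the bin and the lid was gently shut by 19.5 s, with nothing else seen moved; the job is handed in (no verdict returned), but one descent bumped the stone with a brief 139 N reading, over the 120 N wrist limit, so the run may be judged a failure.

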